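# Clamp a nest-box batten in the sprung drilling jig

### The arm

A 6-joint arm with a two-finger parallel gripper is mounted at the origin on the work surface. World frame = base frame: x ahead of the robot, y to its left, z up, the work surface at z = 0. Lengths are in m, angles in rad, forces in N, time in s.
With the tool pointing down it reaches from about 0.25 to 0.775 m from the base axis. Payload 4 kg.
Tool frame: the origin (TCP) lies midway between the tips of the shut fingers; the grasp point (between the pads) lies 19 mm behind it; z points along the fingers, y is the direction in which the jaws open and shut (so a half turn about z gives the same grasp; the last joint's range is limited). The gripper opens to 94 mm and grips with 3 to 60 N. Pads are 16 mm wide; open, the fingers measure 119 mm over their backs; the gripper's body (75 mm by 177 mm) begins 78 mm behind the grasp point.
Start: joints at [-1.284, 0.087, 1.371, -0, 1.684, -0.103], TCP at [0.209, -0.509, 0.206] pointing down, gripper open.
Joint ranges: [-3.1, 3.1], [-0.76, 2.03], [0.27, 2.55], [-1.08, 4.22], [0.17, 2.65], [-2.57, 2.57]. Speed limits (rad/s): [2.79, 2.79, 3.14, 3.14, 3.14, 3.14].

### API

Orientations are given as [roll, pitch, yaw] about the fixed x, y, z axes, in that order (R = Rz(yaw) Ry(pitch) Rx(roll)).
In Python, from bench import get_obs, snapshot, ticket gives the robot as it stands.
- The arm moves only by the shell command python3 -m creep 'ROWS' [OPENING]. ROWS is JSON, a list that holds one entry, the list of rows, each a list of 4 numbers: the shift along the tool's x, y, z in mm, then the turn about the tool's z in degrees. A call has 1 to 8 rows; each row shifts and turns the commanded pose from where the row before left it, along the tool's axes as they then stand; what a row does not reach is not made up. A row lasts 1/8 s, in which the tool goes at most 62.5 mm and 10.7 degrees, less where a joint would pass 70% of its speed; a pose out of reach is approached as far as the arm can. A call with a gripper value outside its range is refused whole. OPENING is the opening, from 0 (shut) to 1 (fully open), set as the call begins (- or left out, the last holds). The fingers move at their own pace and stop on an object; the grip force is fixed at half the most. Time passes only in rows, so rows that do not move let the fingers close. It gives the time, the measured TCP pose, the force and the opening at its end, in the units of the state.
- get_obs(): the state, without advancing time (a new reading comes with each control period).
- snapshot(name): name is "side" or "top" or "wrist"; returns a dict with "color" (384x512x3 uint8, red, green, blue), "depth" (384x512 float32, m along the optical axis (not along the pixel's ray), 0 where there is no reading), "fx", "fy", "cx", "cy" (pixels), "distortion" ([k1, k2, p1, p2, k3] as OpenCV has them; the pictures are not rectified), "extrinsics" (4x4, takes a point from world to camera coordinates). Camera axes: x right, y down, z forward; pixel columns grow to the right and rows downward; lengths in m; the calibration is good to about 2 mm. A picture is of the moment at which its call begins.
- ticket.close_job(): hands the job in, once; it reports no verdict.
The state is a dict: "time": time; "joint_positions": joint angles; "qvel": joint speeds; "joint_torque": joint torques, N m; "tool_pos": TCP position; "ee_rot": TCP orientation; "wrist_force": force on the tool from outside, world axes, zero at the start; "wrist_torque": the same for the moment, N m; "width": finger opening in m.
Only numpy, scipy, OpenCV 4.12 (cv2) and the standard library are available. Lean on these libraries where they do the work, as an engineer would, in place of code of your own. Each camera call takes 0.05 s, during which the arm holds its last target. There are 200 camera calls.

### The job

Lay the loose pine batten flat on the drilling jig's bed between the fence and the sprung jaw, slide it until its end is against the end stop, and let go. Then push the yellow knob down gently (it only turns while pushed in, never force it; about 19 N, never 24 N) and turn it clockwise until the jaw, pressing on the batten, is pushed back so that its red needle stands on the green band (10 mm), never past 14 mm. Let the knob come fully up so that its teeth lock, with the needle on the band and the batten clamped against fence and stop; leave the drill, the screw box and the offcut where they are.

Things in the scene. Friction and masses are not known exactly. Their poses are not given: they have to be found in the camera images.
- batten: Loose pale pine batten 200 x 44 x 24 mm, about 0.1 kg, lying flat on the bench beside the jig. Origin: centre of its underside; x along its length (either end may go to the stop), y across its 44 mm width, z up.
- jig: Drilling jig fixed to the bench: plywood base 250 (x) x 200 (y) x 12 mm, spanning x -150..+100, y -100..+100. Origin on the bench surface; x from the knob towards the fence, y towards the end stop, z up. The bed is the base's top, z = 12. For y < -35 mm the bed is clear on both sides of the batten: hold the batten there. Grey knob housing x -127..-63, y -12..+52, top z = 62.
- jaw_face (a point): Centre of the sprung jaw's pale wood face, 60 mm wide (y), 24 mm tall, its top 38 mm above the bench; x points to the fence. 53 to 58 mm from the fence's face at the start; moves towards it as the knob is turned clockwise. Behind it: steel guides and an aluminium carriage, all below 45 mm.
- knob_grip (a point): On the axis of the yellow knob, inside its grip bar at the height to hold it, 94 mm above the bench. Bar 52 mm long (x of this point), 16 thick (y), from 11 mm above to 16 mm below this point; under it a disc of 54 mm diameter, top 16 mm below this point, that fingertips may push on. z up. Turns and sinks with the knob.
- knob (a joint): Angle of the knob, rad, 0 (start) to 4.5, growing clockwise from above; 2.1 to 2.8 will be needed, so regrasp. Drives carriage and jaw 9 mm per rad towards the fence. Up, it is locked by teeth 0.21 rad apart; if it stays about 2 mm low when let up it rests on a tooth: turn it back a little till it drops in. Pushed in it turns easily (under 0.4 N m), but the jaw's spring may turn it back if let go.
- press (a joint): How far the knob is pushed down, m; 0 when up (locked). Spring 4 N preload and 5.5 N/mm: the teeth clear at 2 mm (15 N); at 19 N it is 2.7 mm down; at 24 N, 3.6 mm, it is damaged. Arm and grip yield too, and a knob left on a tooth starts 2 mm low, so go by the force.
- jaw (a joint): How far the sprung jaw is pushed back in the carriage, m; 0 when free, 0 to 0.018; spring 1.5 N/mm with 3 N preload. The red needle on the jaw moves with it over the white scale on the carriage: the green band, 5 mm wide, is centred at 0.010.
- drill: Green and black cordless drill standing on its battery, 1.4 kg, about 240 x 75 x 200 mm. Origin: centre of the battery's underside. Leave alone.
- screw_box: Open green box of screws 120 x 90 x 50 mm. Origin: centre of its underside. Leave alone.
- offcut: Dark board offcut 80 x 140 x 20 mm lying flat. Origin: centre of its underside. Leave alone.
- fence: Dark wood fence and end stop, 22 mm tall, fixed on the jig's bed, set anew each time (up to 5 mm in x, 16 mm in y); axes as the jig's. Origin on the bed in the plane of the fence's face (which looks to -x), 100 mm in -y from the end stop's face (which looks to -y). Fence: y +5..+85, x 0..+20. Stop: y 100..120, x -25..+20.
- seat (a point): Point on the bed (fence frame x -22 mm, y 0, z 0) where the batten's origin lies when it is flat on the bed, against the fence and against the end stop, its length along the jig's y. Axes as the jig's.
Things that resemble listed ones, but are neither listed nor needed, are in the scene too. There is more than one size of the batten; the job needs the largest.

How it is judged:
By the outcome, as a careful person would: the job done as asked, in the order asked, and still so for the second after the job is handed in, with the robot touching nothing.
It also fails if it takes over 72 s, if anything falls off the work surface, if the arm or the gripper's body presses on something with over 40 N, if the wrist force passes 120 N, or if a joint passes its speed limit or range.

## Working session

There is one attempt and no reset: what is moved stays moved. The work goes in short steps, Python scripts to look and compute and a shell command to move; the robot and the scene stay as the last step left them, time stands still between calls to the robot, and variables do not carry over. Pictures are saved under pics/ and viewed, on a budget of 10 in all, crops included, one or two more only if the job needs it, and the job is handed in when it is done.

```bash
ls; mkdir -p pics; python3 - <<'E'
from bench import get_obs,snapshot
import numpy as np,cv2
o=get_obs();print({k:np.round(v,3).tolist() for k,v in o.items()})
for n in["top","side"]:
    s=snapshot(n);np.savez(f"pics/{n}0.npz",**s);print(n,s["fx"],s["cx"],s["cy"],np.round(s["distortion"],3),np.round(s["extrinsics"],3).tolist())
    cv2.imwrite(f"pics/{n}0.png",cv2.resize(s["color"][:,:,::-1],(800,600),interpolation=cv2.INTER_CUBIC))
E
```

```text
pics
{'time': 0.0, 'joint_positions': [-1.284, 0.088, 1.372, 0.0, 1.684, -0.103], 'qvel': [-0.0, -0.001, -0.001, 0.001, 0.002, 0.001], 'joint_torque': [-0.0, -34.018, -30.242, 0.072, 0.033, -0.0], 'tool_pos': [0.209, -0.508, 0.204], 'ee_rot': [-3.139, -0.0, 0.39], 'wrist_force': [-0.24, 0.12, 0.185], 'wrist_torque': [-0.002, 0.027, 0.046], 'width': 0.094}
top 390.3928984300414 259.18067938204484 198.1044035759518 [-0.106  0.     0.     0.     0.   ] [[-0.018, -1.0, -0.019, 0.067], [-0.987, 0.021, -0.162, 0.545], [0.162, 0.016, -0.987, 1.32], [0.0, 0.0, 0.0, 1.0]]
side 388.4955201577578 257.4484415924309 187.10246692533272 [-0.038  0.     0.     0.     0.   ] [[-0.764, -0.645, -0.02, 0.434], [-0.389, 0.484, -0.784, 0.269], [0.515, -0.591, -0.621, 1.079], [0.0, 0.0, 0.0, 1.0]]
```

View pics/top0.png

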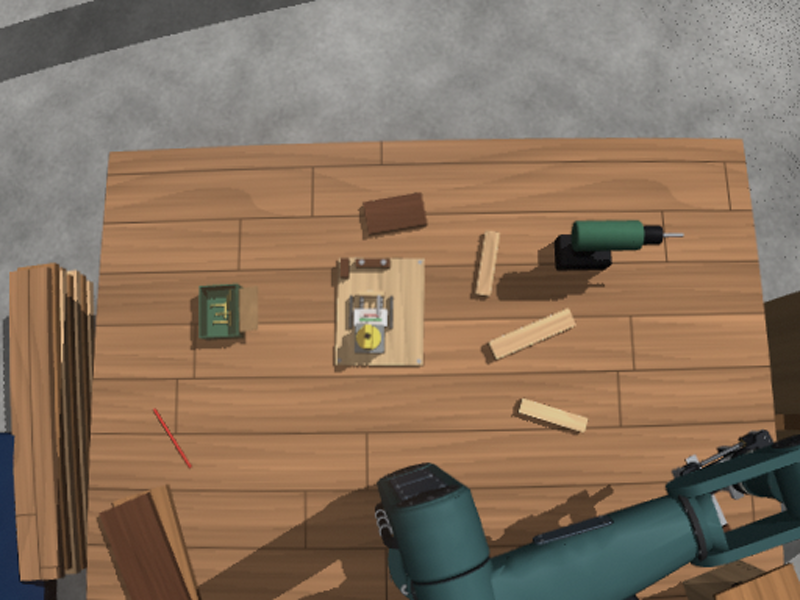

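View pics/side0.png

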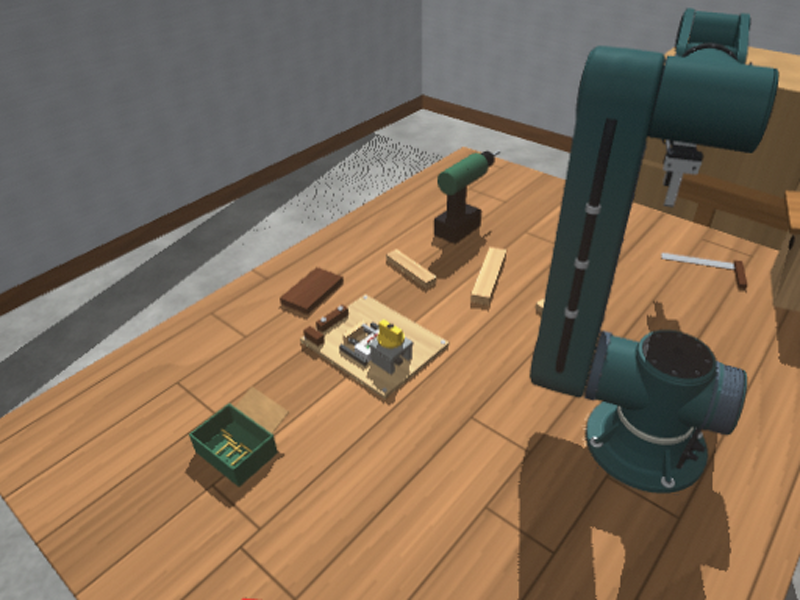

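Batten candidates (top view): A (485,264), B (530,335), C (553,415), plus boards off the bench. B looks the largest; I'll check it in a crop.

```bash
cat >h.py <<'E'
import numpy as np,cv2
from bench import get_obs,snapshot
def load(f): return dict(np.load(f))
def K(s): return np.array([[s["fx"],0,s["cx"]],[0,s["fy"],s["cy"]],[0,0,1.]])
def p2w(s,uv,z):  # pixels -> world on plane z
    uv=np.float64(uv).reshape(-1,1,2); n=cv2.undistortPoints(uv,K(s),np.float64(s["distortion"]))[:,0]
    E=s["extrinsics"];R,t=E[:3,:3],E[:3,3];c=-R.T@t
    d=np.c_[n,np.ones(len(n))]@R
    return c+d*((z-c[2])/d[:,2])[:,None]
def w2p(s,P):
    E=np.float64(s["extrinsics"]);return cv2.projectPoints(np.float64(P).reshape(-1,1,3),cv2.Rodrigues(E[:3,:3])[0],E[:3,3],K(s),np.float64(s["distortion"]))[0][:,0]
def crop(s,x0,y0,x1,y1,k,f):
    im=cv2.resize(s["color"][y0:y1,x0:x1,::-1],None,fx=k,fy=k,interpolation=cv2.INTER_CUBIC);cv2.imwrite(f,im)
def show():
    o=get_obs();print(o["time"],np.round(o["tool_pos"],4),np.round(o["ee_rot"],3),np.round(o["wrist_force"],1),round(float(o["width"]),4))
E
python3 - <<'E'
from h import *
s=load("pics/top0.npz");crop(s,205,145,385,280,4.4,"pics/c1.png")
E
```

```text
(no output)
```

View pics/c1.png

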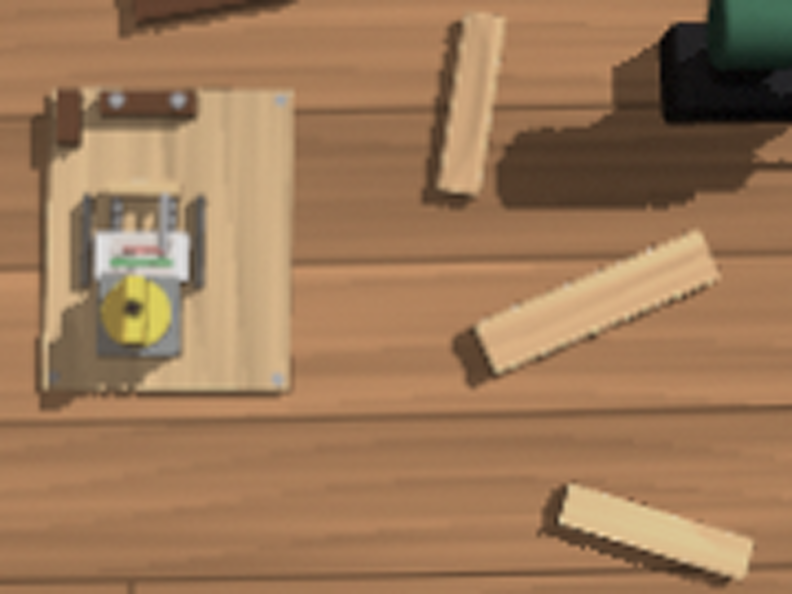

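The crop shows batten B's top corners at about (473,327), (698,230), (720,275) and (498,375). The jig has its fence at the top and its stop at upper left, and the knob bar stands roughly vertical in the image, along jig x.

```bash
python3 - <<'E'
from h import *
s=load("pics/top0.npz")
def W(c,z): return p2w(s,np.array(c)/4.4+[205,145]-0.4,z)
for n,c in dict(A=[(437,190),(467,15),(503,18),(478,193)],B=[(473,327),(698,230),(720,275),(498,375)],C=[(568,483),(752,542),(742,580),(558,520)]).items():
    P=W(c,.024);e=np.roll(P,-1,0)-P
    print(n,np.round(P[:,:2],4).tolist(),np.round(np.linalg.norm(e,axis=1),3),P.mean(0).round(4),np.degrees(np.arctan2(e[:,1],e[:,0])).round(1))
P=W([(48,90),(294,90),(290,390),(40,390)],.012);e=np.roll(P,-1,0)-P;print("jig",P.round(4).tolist(),np.linalg.norm(e,axis=1).round(3),P.mean(0),np.degrees(np.arctan2(e[:,1],e[:,0])).round(1))
print("fence",W([(103,117),(195,120)],.034).round(4).tolist(),"stop",W([(80,147),(82,92)],.034).round(4).tolist())
print("knob bar",W([(135,276),(133,345)],.105).round(4).tolist(),"jaw",W([(95,193),(183,193)],.038).round(4).tolist())
# depth points for B and jig as cross-check
d=s["depth"];v,u=np.mgrid[0:384,0:512];m=d>0
n=cv2.undistortPoints(np.c_[u.ravel(),v.ravel()].astype(float).reshape(-1,1,2),K(s),s["distortion"])[:,0].reshape(384,512,2)
E=s["extrinsics"];P=(np.dstack([n*d[...,None],d])-E[:3,3])@E[:3,:3]
np.save("pics/P0.npy",P)
for nm,lo,hi,x0,x1,y0,y1 in [("B",.015,.035,310,372,195,235),("jigbed",.006,.018,205,275,160,238),("fence",.028,.040,225,252,162,175),("stop",.028,.04,212,226,162,182),("housing",.055,.07,222,250,205,230),("knob",.095,.115,222,250,200,230)]:
    Q=P[y0:y1,x0:x1].reshape(-1,3);Q=Q[(Q[:,2]>lo)&(Q[:,2]<hi)]
    r=cv2.minAreaRect(Q[:,:2].astype(np.float32)*1000);print(nm,len(Q),np.round(r[0],1),np.round(r[1],1),round(r[2],1),Q[:,2].mean().round(4),Q.min(0).round(3),Q.max(0).round(3))
E
```

```text
A [[0.5835, -0.1035], [0.7299, -0.1339], [0.7268, -0.1635], [0.5803, -0.1366]] [0.15  0.03  0.149 0.033] [ 0.6551 -0.1344  0.024 ] [-11.7 -96.1 169.6  84.5]
B [[0.4715, -0.1282], [0.5462, -0.314], [0.5091, -0.3297], [0.4326, -0.1467]] [0.2   0.04  0.198 0.043] [ 0.4899 -0.2297  0.024 ] [ -68.1 -157.1  112.7   25.4]
C [[0.3459, -0.1989], [0.2958, -0.3431], [0.2664, -0.3335], [0.3172, -0.1897]] [0.153 0.031 0.152 0.03 ] [ 0.3063 -0.2663  0.024 ] [-109.2  162.    70.6  -17.6]
jig [[0.6771, 0.2139, 0.012], [0.6723, 0.0102, 0.012], [0.4251, 0.0191, 0.012], [0.4288, 0.2203, 0.012]] [0.204 0.247 0.201 0.248] [0.55080187 0.11587801 0.012     ] [-91.3 177.9  88.9  -1.5]
fence [[0.6478, 0.1661, 0.034], [0.6436, 0.0914, 0.034]] stop [[0.6233, 0.1849, 0.034], [0.6691, 0.1832, 0.034]]
knob bar [[0.5068, 0.1355, 0.105], [0.4544, 0.1375, 0.105]] jaw [[0.5843, 0.1725, 0.038], [0.5828, 0.1016, 0.038]]
B 676 [ 489.4 -230. ] [ 44.4 198.2] 21.3 0.0238 [ 0.435 -0.329  0.015] [ 0.543 -0.132  0.033]
jigbed 2737 [555.  128.8] [250.5 281.8] 88.9 0.0121 [0.412 0.003 0.006] [0.698 0.253 0.018]
fence 111 [657.4 128.5] [75.7 18.9] 87.7 0.0343 [0.647 0.091 0.028] [0.667 0.167 0.04 ]
stop 64 [647.2 192.9] [18.8 42.1] 89.5 0.034 [0.626 0.183 0.028] [0.668 0.202 0.04 ]
housing 150 [479.8 136.8] [62.8 62.8] 89.2 0.0619 [0.448 0.105 0.055] [0.511 0.168 0.068]
knob 77 [480.  136.7] [13.9 50.7] 89.7 0.1051 [0.455 0.13  0.099] [0.505 0.144 0.11 ]
```

B measures 200 x 44 mm, so it is the batten; A and C are about 150 x 30. I'll grasp it about 35 mm from its centre, away from the stop end.

```bash
python3 -m creep '[[[45.6,-14.5,0,0],[45.6,-14.5,0,0],[45.6,-14.5,0,0],[45.6,-14.5,0,0],[45.6,-14.5,0,0],[45.6,-14.5,0,0],[45.6,-14.5,0,0],[45.6,-14.5,0,0]]]' 1
python3 -m creep '[[[0,0,0,-10],[0,0,0,-10],[0,0,0,-10],[0,0,0,-10],[0,0,0,-10],[0,0,0,-10],[0,0,0,-10],[0,0,0,-10]]]'
python3 -m creep '[[[0,0,0,-9.2],[0,0,20,0],[0,0,0,0],[0,0,0,0]]]'
python3 - <<'E'
from h import *
show()
s=snapshot("wrist");np.savez("pics/w1.npz",**s);print(w2p(s,[[.4899,-.2297,.024]]),np.round(s["extrinsics"],3).tolist())
crop(s,0,0,512,384,1.5,"pics/w1.png")
E
```

```text
time: 1.1
tool_pos: [0.5032, -0.2616, 0.2049]
ee_rot: [-3.141, 0.001, 0.39]
wrist_force: [-0.2, -1.5, 0.8]
width: 0.0938
time: 2.1
tool_pos: [0.5021, -0.2626, 0.2047]
ee_rot: [-3.141, -0.001, 1.792]
wrist_force: [0.3, 0.7, 0.0]
width: 0.094
time: 2.6
tool_pos: [0.5023, -0.2628, 0.1856]
ee_rot: [-3.141, -0.0, 1.947]
wrist_force: [0.2, -0.2, 0.4]
width: 0.0937
2.6 [ 0.5023 -0.2628  0.1856] [-3.141 -0.     1.947] [ 0.2 -0.2  0.4] 0.0937
[[250.49479843 153.2522645 ]] [[0.93, 0.366, -0.001, -0.371], [0.352, -0.893, 0.28, -0.436], [0.102, -0.261, -0.96, 0.253], [0.0, 0.0, 0.0, 1.0]]
```

View pics/w1.png

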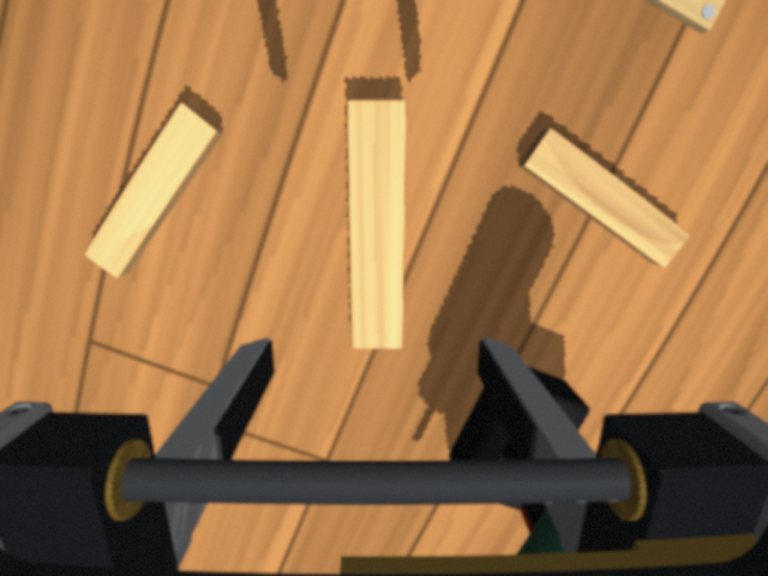

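Wrist view: batten B sits centred between the fingers. Its top corners are at (347,100), (405,100), (403,348) and (352,348) in the 1.5x picture.

```bash
python3 - <<'E'
from h import *
s=load("pics/w1.npz");P=p2w(s,np.array([(347,100),(405,100),(403,348),(352,348)])/1.5,.024)
a=(P[0]+P[1])/2-(P[2]+P[3])/2;print(P.round(4),P.mean(0),np.degrees(np.arctan2(a[1],a[0])),np.linalg.norm(a))
E
python3 -m creep '[[[0,0,30,0],[0,0,30,0],[0,0,30,0],[0,0,30,0],[0,0,25,0],[0,0,20,0],[0,0,10,0],[0,0,5,0]]]'
python3 -m creep '[[[0,0,0,0],[0,0,0,0]]]'
```

```text
[[ 0.4345 -0.1474  0.024 ]
 [ 0.4746 -0.1316  0.024 ]
 [ 0.5493 -0.3161  0.024 ]
 [ 0.5082 -0.3323  0.024 ]] [ 0.49166714 -0.23183977  0.024     ] 111.8949858197342 0.19903104367210792
time: 3.65
tool_pos: [0.5027, -0.2631, 0.0057]
ee_rot: [3.141, 0.001, 1.947]
wrist_force: [-0.5, 0.6, 0.0]
width: 0.0942
time: 3.9
tool_pos: [0.503, -0.2633, 0.0065]
ee_rot: [3.141, 0.002, 1.947]
wrist_force: [0.8, -0.1, -0.8]
width: 0.0939
```

```bash
python3 -m creep '[[[0,0,0,0],[0,0,0,0],[0,0,0,0],[0,0,0,0],[0,0,0,0],[0,0,0,0]]]' 0
python3 -m creep '[[[0,0,-10,0],[0,0,-30,0],[0,0,-40,0],[0,0,-30,0],[0,0,0,0],[0,0,0,0]]]'
python3 - <<'E'
from h import *
show();s=snapshot("wrist");np.savez("pics/w2.npz",**s);crop(s,0,0,512,384,1.5,"pics/w2.png")
s=snapshot("top");np.savez("pics/t2.npz",**s)
E
```

```text
time: 4.65
tool_pos: [0.5024, -0.2628, 0.0055]
ee_rot: [3.142, 0.0, 1.947]
wrist_force: [0.4, -0.1, 0.4]
width: 0.0441
time: 5.4
tool_pos: [0.5017, -0.2624, 0.1142]
ee_rot: [-3.14, -0.001, 1.947]
wrist_force: [-0.5, 0.1, -1.5]
width: 0.0441
5.4 [ 0.5017 -0.2624  0.1142] [-3.140e+00 -1.000e-03  1.947e+00] [-0.5  0.1 -1.5] 0.0441
```

View pics/w2.png

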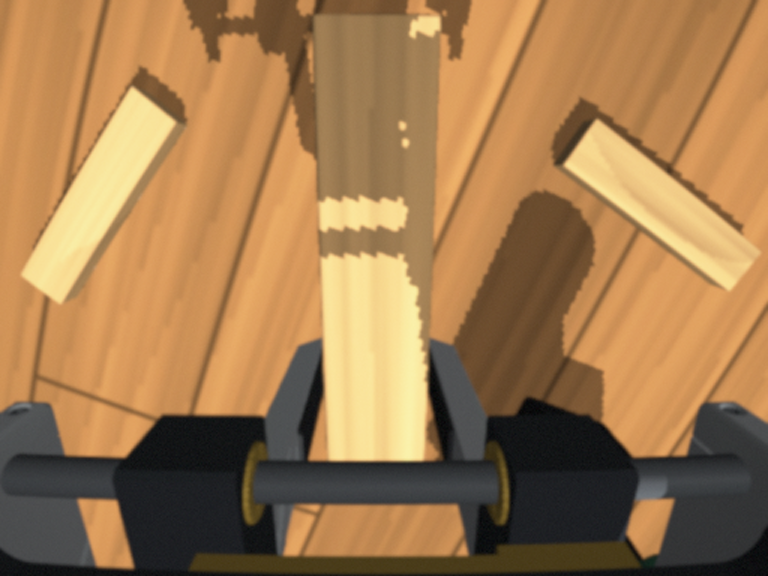

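Wrist view: the batten is gripped straight, with its far end at (315,15) to (440,15). Next is a staging pose in front of the jig.

```bash
python3 -m creep '[[[26,31,-6,0],[26,31,-6,0],[26,31,-6,0],[26,31,-6,0],[26,31,-6,0],[26,31,-6,0]]]'
python3 -m creep '[[[0,0,0,7.7],[0,0,0,7.7],[0,0,0,7.7],[0,0,0,0],[0,0,0,0]]]'
python3 - <<'E'
from h import *
s=load("pics/w2.npz");P=p2w(s,np.array([(315,15),(440,15)])/1.5,.1142+.0175);print("end rel",P-[.5017,-.2624,.1142],np.linalg.norm((P.mean(0)-[.5017,-.2624,0])[:2]))
show();s=snapshot("wrist");np.savez("pics/w3.npz",**s);crop(s,0,0,512,384,1.5,"pics/w3.png")
E
```

```text
time: 6.25
tool_pos: [0.6178, -0.0481, 0.1494]
ee_rot: [-3.138, -0.002, 1.947]
wrist_force: [0.7, 0.2, -1.0]
width: 0.0439
time: 6.88
tool_pos: [0.6176, -0.0495, 0.1503]
ee_rot: [-3.14, -0.0, 1.545]
wrist_force: [-0.8, 1.0, -1.5]
width: 0.0436
end rel [[-0.06742015  0.11610414  0.0175    ]
 [-0.02785413  0.13167111  0.0175    ]] 0.13273070902437636
6.875 [ 0.6176 -0.0495  0.1503] [-3.14  -0.     1.545] [-0.8  1.  -1.5] 0.0436
```

View pics/w3.png

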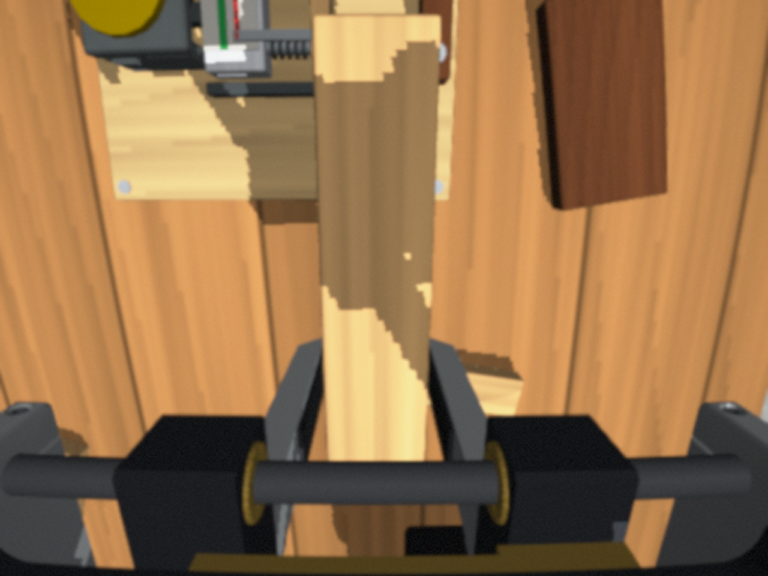

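Wrist view: the bed's front edge runs from (117,199) to (448,199), parallel to the tool axes. Checking the yaw and corner numbers.

```bash
python3 - <<'E'
from h import *
s=load("pics/w3.npz");P=p2w(s,np.array([(117,199),(448,199)])/1.5,.012);a=P[1]-P[0]
print(P.round(4),np.degrees(np.arctan2(a[1],a[0])),np.linalg.norm(a))
q=p2w(s,np.array([(450,80)])/1.5,.034);print("fence near right top corner?",q)
# top-view depth of fence/jaw: x-profile
P=np.load("pics/P0.npy")
for u in range(226,250,3):
    c=P[163:202,u]; print(u,c[(c[:,2]>.026)&(c[:,2]<.042)][:,[0,2]].round(3).tolist()[-6:] )
E
```

```text
[[0.4266 0.0183 0.012 ]
 [0.6728 0.0105 0.012 ]] -1.8138427894526676 0.2462836692877838
fence near right top corner? [[0.66933604 0.08703334 0.034     ]]
226 []
229 [[0.587, 0.034], [0.582, 0.04], [0.551, 0.034], [0.547, 0.036], [0.544, 0.031], [0.539, 0.039]]
232 [[0.565, 0.032], [0.562, 0.03], [0.554, 0.031], [0.547, 0.032], [0.543, 0.033], [0.54, 0.033]]
235 [[0.589, 0.039], [0.586, 0.033], [0.583, 0.031], [0.551, 0.032], [0.546, 0.039], [0.542, 0.038]]
238 [[0.585, 0.04], [0.582, 0.037], [0.549, 0.037], [0.547, 0.033], [0.542, 0.038], [0.539, 0.035]]
241 [[0.585, 0.037], [0.581, 0.039], [0.549, 0.037], [0.546, 0.033], [0.542, 0.038], [0.539, 0.032]]
244 [[0.557, 0.031], [0.554, 0.029], [0.549, 0.035], [0.545, 0.041], [0.543, 0.033], [0.538, 0.04]]
247 [[0.651, 0.032], [0.649, 0.026], [0.548, 0.039], [0.545, 0.037], [0.542, 0.038], [0.539, 0.03]]
```

```bash
python3 -m creep '[[[19,-1.3,0,0],[19,-1.3,0,0],[19,-1.3,0,0],[19,-1.3,0,0],[0,0,30,0],[0,0,35,0],[0,0,22,0],[0,0,8,0]]]'
python3 -m creep '[[[0,0,0,0],[0,0,0,0]]]'
python3 - <<'E'
from h import *
show()
a=snapshot("top");b=snapshot("wrist");np.savez("pics/t4.npz",**a);np.savez("pics/w4.npz",**b)
A=cv2.resize(a["color"][155:245,205:285],None,fx=5,fy=5,interpolation=2);B=cv2.resize(b["color"][0:300,120:400],(400,450))
cv2.imwrite("pics/m4.png",np.hstack([A,B])[:,:,::-1])
E
```

```text
time: 7.92
tool_pos: [0.6137, 0.0277, 0.0545]
ee_rot: [-3.138, -0.0, 1.544]
wrist_force: [-0.7, 1.1, -0.3]
width: 0.0439
time: 8.18
tool_pos: [0.616, 0.0268, 0.0581]
ee_rot: [3.139, 0.0, 1.544]
wrist_force: [0.2, 0.2, -2.0]
width: 0.044
8.175 [0.616  0.0268 0.0581] [3.139 0.    1.544] [ 0.2  0.2 -2. ] 0.044
```

View pics/m4.png

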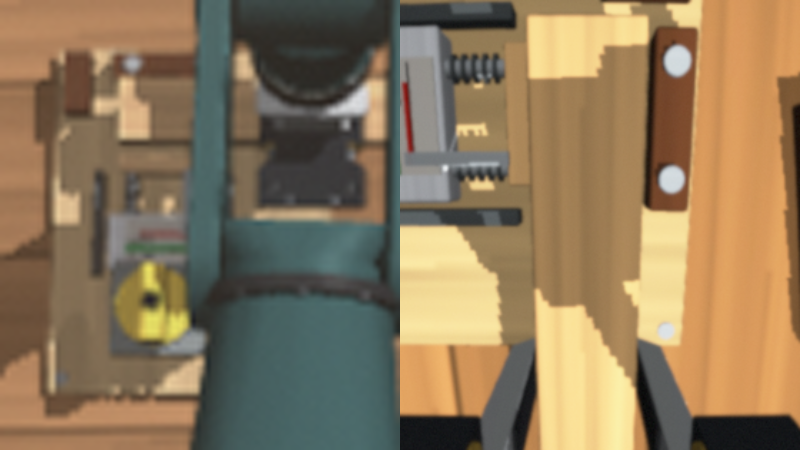

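The wrist half shows the fence face edge at (652,30) to (646,208), the jaw's face edge at x≈527, and the batten end at x 527 to 648.

```bash
python3 - <<'E'
from h import *
s=load("pics/w4.npz");f=lambda X,Y:[120+(X-400)/1.4286,Y/1.5]
F=p2w(s,[f(652,35),f(646,208)],.034);J=p2w(s,[f(527,45),f(527,183)],.038);B=p2w(s,[f(527,15),f(648,15),f(637,345),f(535,345)],.0766)
print(F,J,B,sep="\n");show()
E
```

```text
[[0.6504492  0.16413894 0.034     ]
 [0.64823184 0.09014028 0.034     ]]
[[0.59417462 0.1606192  0.038     ]
 [0.59063856 0.10335449 0.038     ]]
[[0.59940625 0.15980537 0.0766    ]
 [0.64228734 0.15865001 0.0766    ]
 [0.63884194 0.03883233 0.0766    ]
 [0.59510538 0.04010277 0.0766    ]]
8.275 [0.616  0.0267 0.0581] [3.139 0.    1.543] [ 0.3  0.1 -0.7] 0.0433
```

Clearances are about 6 mm on each side, so I can lower it.

```bash
python3 -m creep '[[[0,0,12,0],[0,0,12,0],[0,0,8,0],[0,0,4,0],[0,0,0,0]]]'
python3 -m creep '[[[0,0,0,0],[0,0,0,0]]]'; python3 -c "
from h import *
show()"
```

```text
time: 8.9
tool_pos: [0.6147, 0.0267, 0.0199]
ee_rot: [-3.141, 0.0, 1.543]
wrist_force: [0.7, -0.0, -1.0]
width: 0.0437
time: 9.15
tool_pos: [0.6154, 0.0266, 0.021]
ee_rot: [3.141, 0.0, 1.543]
wrist_force: [-0.8, 0.1, -0.1]
width: 0.0438
9.15 [0.6154 0.0266 0.021 ] [3.141 0.    1.543] [-0.8  0.1 -0.1] 0.0438
```

```bash
python3 -m creep '[[[0,0,1.5,0],[0,0,1,0],[0,0,0,0]]]'
python3 -m creep '[[[0,0,1,0],[0,0,0,0],[0,0,0,0]]]'
python3 -m creep '[[[5,0,0,0],[5,0,0,0],[3,0,0,0],[0,0,0,0],[0,0,0,0]]]'
```

```text
time: 9.52
tool_pos: [0.6148, 0.0266, 0.0178]
ee_rot: [-3.141, 0.0, 1.543]
wrist_force: [0.1, 0.5, -1.2]
width: 0.0433
time: 9.9
tool_pos: [0.6151, 0.0266, 0.0175]
ee_rot: [3.141, 0.0, 1.544]
wrist_force: [-1.5, -0.4, 3.3]
width: 0.0437
time: 10.52
tool_pos: [0.6159, 0.04, 0.0175]
ee_rot: [3.14, -0.001, 1.544]
wrist_force: [1.0, -0.1, 5.2]
width: 0.0437
```

```bash
python3 -m creep '[[[3,0,0,0],[3,0,0,0],[0,0,0,0],[0,0,0,0]]]'
python3 -m creep '[[[2,0,0,0],[1,0,0,0],[0,0,0,0]]]'
python3 -m creep '[[[1,0,0,0],[1,0,0,0],[0,0,0,0]]]'
```

```text
time: 11.02
tool_pos: [0.6158, 0.0453, 0.0175]
ee_rot: [3.141, 0.001, 1.543]
wrist_force: [-0.1, -2.9, 5.4]
width: 0.0436
time: 11.4
tool_pos: [0.6159, 0.048, 0.0175]
ee_rot: [3.141, 0.001, 1.543]
wrist_force: [1.0, -3.9, 5.2]
width: 0.0438
time: 11.78
tool_pos: [0.6159, 0.0499, 0.0174]
ee_rot: [3.141, 0.001, 1.543]
wrist_force: [-0.2, -3.7, 5.8]
width: 0.0436
```

```bash
python3 -m creep '[[[1,0,0,0],[1,0,0,0],[0,0,0,0]]]'
python3 -m creep '[[[1,0,0,0],[0,0,0,0],[0,0,0,0]]]'
python3 -m creep '[[[1,0,0,0],[0,0,0,0],[0,0,0,0]]]'
```

```text
time: 12.15
tool_pos: [0.6159, 0.0512, 0.0175]
ee_rot: [3.141, 0.003, 1.543]
wrist_force: [-0.2, -5.6, 5.7]
width: 0.0436
time: 12.52
tool_pos: [0.6159, 0.0512, 0.0174]
ee_rot: [3.141, 0.004, 1.543]
wrist_force: [-0.3, -7.4, 5.6]
width: 0.0437
time: 12.9
tool_pos: [0.6159, 0.0512, 0.0174]
ee_rot: [3.141, 0.006, 1.543]
wrist_force: [-0.9, -9.2, 5.2]
width: 0.0436
```

Against the stop: it stalls at y=0.0512 and the force rises. Next, ease it over to the fence.

```bash
python3 -m creep '[[[0,2,0,0],[0,1,0,0],[0,0,0,0],[0,0,0,0]]]'
python3 -m creep '[[[0,1,0,0],[0,1,0,0],[0,0,0,0]]]'
python3 -m creep '[[[0,1,0,0],[0,0,0,0],[0,0,0,0]]]'
python3 -m creep '[[[0,1,0,0],[0,0,0,0],[0,0,0,0]]]'
```

```text
time: 13.4
tool_pos: [0.6161, 0.0512, 0.0176]
ee_rot: [-3.135, 0.006, 1.543]
wrist_force: [-8.9, -9.0, 10.7]
width: 0.0436
time: 13.78
tool_pos: [0.6166, 0.0512, 0.0176]
ee_rot: [-3.132, 0.007, 1.544]
wrist_force: [-11.8, -9.0, 13.0]
width: 0.0438
time: 14.15
tool_pos: [0.6168, 0.0511, 0.0176]
ee_rot: [-3.13, 0.007, 1.544]
wrist_force: [-14.6, -10.1, 14.5]
width: 0.0439
time: 14.52
tool_pos: [0.6172, 0.051, 0.0176]
ee_rot: [-3.129, 0.007, 1.544]
wrist_force: [-15.1, -10.1, 14.6]
width: 0.0435
```

Friction against the stop and bed is jamming it. I'll unload both, slide to the fence, then push against the stop again.

```bash
python3 -m creep '[[[-4,0,-2,0],[0,0,0,0],[0,0,0,0]]]'
python3 -m creep '[[[0,1,0,0],[0,0,0,0],[0,0,0,0]]]'
python3 -c "
from h import *
s=snapshot('wrist');np.savez('pics/w5.npz',**s);crop(s,120,0,400,290,2,'pics/w5.png');show()"
```

```text
time: 14.9
tool_pos: [0.6221, 0.0509, 0.0178]
ee_rot: [-3.14, -0.0, 1.544]
wrist_force: [-0.5, 0.3, -0.6]
width: 0.0439
time: 15.28
tool_pos: [0.6237, 0.0506, 0.0188]
ee_rot: [-3.142, -0.0, 1.544]
wrist_force: [0.1, -0.2, -0.7]
width: 0.0439
15.325 [0.6237 0.0505 0.0189] [ 3.142 -0.     1.544] [ 0.3  0.4 -0.6] 0.0437
```

View pics/w5.png

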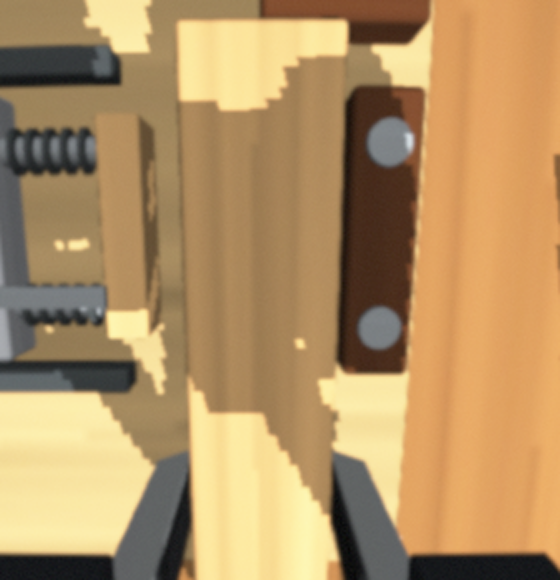

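Wrist view: the batten's right edge (x≈345) is almost on the fence's edge (x≈345), and its end (y≈20) is near the stop. It is between jaw and fence, so a little more towards the fence and then the stop.

```bash
python3 -m creep '[[[0,1,0,0],[0,0,0,0],[0,0,0,0]]]'
python3 -m creep '[[[0,1,0,0],[0,0,0,0],[0,0,0,0]]]'
python3 -m creep '[[[1.5,0,1.2,0],[0,0,0,0],[0,0,0,0]]]'
python3 -m creep '[[[1.5,0,0,0],[0,0,0,0],[0,0,0,0]]]'
```

```text
time: 15.7
tool_pos: [0.6247, 0.0504, 0.019]
ee_rot: [3.142, 0.0, 1.543]
wrist_force: [-0.2, -0.2, -1.3]
width: 0.0438
time: 16.08
tool_pos: [0.6257, 0.0504, 0.019]
ee_rot: [3.142, 0.0, 1.543]
wrist_force: [0.1, 0.4, -1.7]
width: 0.0442
time: 16.45
tool_pos: [0.6257, 0.0509, 0.0178]
ee_rot: [-3.142, 0.002, 1.543]
wrist_force: [0.4, -4.7, -0.2]
width: 0.0434
time: 16.82
tool_pos: [0.6256, 0.0509, 0.0179]
ee_rot: [-3.141, 0.004, 1.543]
wrist_force: [-1.4, -7.8, -0.2]
width: 0.0438
```

```bash
python3 -m creep '[[[-0.8,1,0.4,0],[0,0,0,0],[0,0,0,0]]]'
python3 -m creep '[[[0,0,0,0],[0,0,0,0],[0,0,0,0],[0,0,0,0]]]' 0.75
python3 -m creep '[[[0,0,-20,0],[0,0,-40,0],[0,0,-50,0],[0,0,-40,0],[0,0,0,0],[0,0,0,0]]]'
python3 -c "
from h import *
s=snapshot('wrist');np.savez('pics/w6.npz',**s);crop(s,0,0,512,384,1.5,'pics/w6.png');show()"
```

```text
time: 17.2
tool_pos: [0.6258, 0.0509, 0.0175]
ee_rot: [-3.139, 0.003, 1.543]
wrist_force: [-3.6, -5.4, 1.3]
width: 0.044
time: 17.7
tool_pos: [0.6268, 0.0529, 0.0174]
ee_rot: [3.141, -0.0, 1.544]
wrist_force: [-0.7, -0.3, 0.6]
width: 0.0703
time: 18.45
tool_pos: [0.6264, 0.0526, 0.1673]
ee_rot: [-3.141, 0.0, 1.543]
wrist_force: [1.1, 0.5, -0.1]
width: 0.0702
18.5 [0.6259 0.0526 0.166 ] [-3.139  0.     1.543] [ 0.2 -0.  -0.8] 0.0706
```

View pics/w6.png

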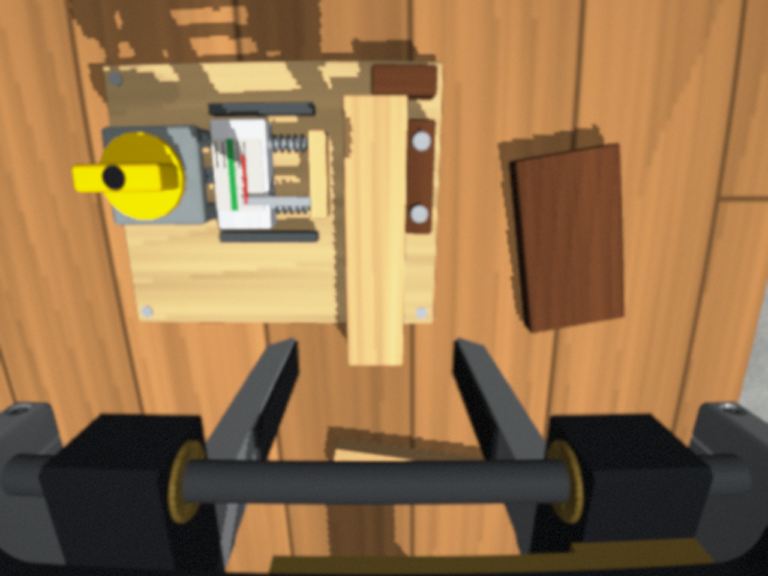

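Wrist view: the batten is seated. Its end is at the stop (345..407, 95), its right edge is on the fence, the jaw is free at x≈328, and the knob bar is at (75..170, 178). Now I'll locate the knob.

```bash
cat >>h.py <<'E'
def cloud(s):
    d=s["depth"];v,u=np.mgrid[0:384,0:512]
    n=cv2.undistortPoints(np.c_[u.ravel(),v.ravel()].astype(float).reshape(-1,1,2),K(s),s["distortion"])[:,0].reshape(384,512,2)
    E=s["extrinsics"];P=(np.dstack([n*d[...,None],d])-E[:3,3])@E[:3,:3];P[d<=0]=np.nan;return P
E
python3 - <<'E'
from h import *
s=load("pics/w6.npz");P=cloud(s)
def rect(nm,Q,lo,hi):
    Q=Q.reshape(-1,3);Q=Q[(Q[:,2]>lo)&(Q[:,2]<hi)];r=cv2.minAreaRect(Q[:,:2].astype(np.float32)*1000);print(nm,len(Q),np.round(r[0],1),np.round(r[1],1),round(r[2],1),Q[:,2].mean().round(4))
R=P[70:160,30:150]
rect("bar",R,.1,.11);rect("disc",R,.072,.085);rect("housing",R,.055,.068)
rect("batten",P[60:246,225:275],.03,.042)
t=p2w(s,np.array([(75,166),(75,191)])/1.5,.105);print(t)
rect("bar top0",np.load("pics/P0.npy")[195:235,220:252],.1,.11);rect("housing0",np.load("pics/P0.npy")[200:235,220:252],.058,.066)
print(get_obs()["joint_positions"].round(3) if hasattr(get_obs()["joint_positions"],'round') else get_obs()["joint_positions"])
E
```

```text
bar 1143 [483.1 135.7] [16.7 51.6] 87.1 0.1048
disc 1713 [484.2 135.7] [53.2 51.5] 89.5 0.078
housing 1667 [482.9 136.1] [63.4 64.7] 88.0 0.0615
batten 7570 [629.9  85.7] [203.1  48.6] 88.5 0.036
[[0.46089872 0.14301473 0.105     ]
 [0.45805308 0.12935264 0.105     ]]
bar top0 74 [479.9 136.7] [13.9 50.4] 89.7 0.1054
housing0 123 [479.7 136.9] [62.7 62.6] 89.0 0.062
[-0.006  0.273  1.233 -0.     1.638  0.021]
```

```bash
python3 -m creep '[[[19.9,-36.4,0,0],[19.9,-36.4,0,0],[19.9,-36.4,0,0],[19.9,-36.4,0,0]]]' 0.45
python3 -m creep '[[[0,0,0,-10],[0,0,0,-10],[0,0,0,-10],[0,0,0,-10],[0,0,0,-10],[0,0,0,-10],[0,0,0,-10],[0,0,0,-10]]]'
python3 -m creep '[[[0,0,0,-9.8],[0,0,0,0],[0,0,0,0]]]'
python3 -c "
from h import *
show();print(get_obs()['joint_positions'])
s=snapshot('wrist');np.savez('pics/w7.npz',**s);P=cloud(s).reshape(-1,3)
for lo,hi in[(.1,.108),(.074,.082),(.056,.066)]:
    Q=P[(P[:,2]>lo)&(P[:,2]<hi)&(abs(P[:,0]-.482)<.045)&(abs(P[:,1]-.136)<.045)];r=cv2.minAreaRect(Q[:,:2].astype(np.float32)*1000);print(len(Q),r)
"
```

```text
time: 19.0
tool_pos: [0.4809, 0.1365, 0.165]
ee_rot: [-3.137, 0.001, 1.543]
wrist_force: [0.0, 1.1, -0.3]
width: 0.0423
time: 20.0
tool_pos: [0.4821, 0.1359, 0.165]
ee_rot: [-3.14, -0.004, 2.945]
wrist_force: [-0.7, -0.1, 0.3]
width: 0.0421
time: 20.38
tool_pos: [0.4827, 0.136, 0.1662]
ee_rot: [-3.141, -0.002, 3.108]
wrist_force: [0.1, -1.4, 0.8]
width: 0.0426
20.375 [0.4827 0.136  0.1662] [-3.141e+00 -2.000e-03  3.108e+00] [ 0.1 -1.4  0.8] 0.0426
[ 1.61522061e-01 -8.09138599e-03  1.54709230e+00 -6.77517320e-05
  1.60482772e+00 -1.37600401e+00]
943 ((481.8335876464844, 135.94801330566406), (15.9011869430542, 50.918155670166016), 87.60688018798828)
1357 ((481.3000183105469, 135.7442169189453), (52.20008087158203, 51.94091796875), 89.67033386230469)
1376 ((481.67315673828125, 136.08029174804688), (64.1924057006836, 62.943355560302734), 87.96798706054688)
```

```bash
python3 -m creep '[[[0,0,30,0],[0,0,30,0],[0,0,15,0],[0,0,8,0],[0,0,0,0],[0,0,0,0]]]'
python3 -m creep '[[[0,0,0,0],[0,0,0,0],[0,0,0,0],[0,0,0,0]]]' 0
python3 -m creep '[[[0,0,1,0],[0,0,0,0],[0,0,0,0]]]'
```

```text
time: 21.18
tool_pos: [0.4842, 0.1362, 0.0856]
ee_rot: [3.141, 0.002, 3.111]
wrist_force: [1.0, 0.1, -0.1]
width: 0.0423
time: 21.68
tool_pos: [0.4835, 0.1363, 0.0846]
ee_rot: [3.141, 0.001, 3.111]
wrist_force: [-0.5, 0.8, 1.4]
width: 0.0155
time: 22.05
tool_pos: [0.4835, 0.1363, 0.0842]
ee_rot: [3.141, 0.001, 3.111]
wrist_force: [-1.9, 1.0, 4.8]
width: 0.0158
```

```bash
python3 -m creep '[[[0,0,0,0],[0,0,0,0],[0,0,3,0],[0,0,1,0],[0,0,0,0],[0,0,0,0]]]' 0.3
python3 -m creep '[[[0,0,1,0],[0,0,0,0],[0,0,0,0]]]'
python3 -m creep '[[[0,0,1,0],[0,0,0,0],[0,0,0,0]]]'
```

```text
time: 22.8
tool_pos: [0.4834, 0.1361, 0.0793]
ee_rot: [-3.141, 0.0, 3.111]
wrist_force: [0.0, -0.8, -1.0]
width: 0.028
time: 23.18
tool_pos: [0.4833, 0.1361, 0.0784]
ee_rot: [-3.141, 0.0, 3.111]
wrist_force: [0.1, -1.2, -0.1]
width: 0.028
time: 23.55
tool_pos: [0.4835, 0.1361, 0.0779]
ee_rot: [-3.142, 0.001, 3.111]
wrist_force: [-1.4, -0.5, 4.5]
width: 0.028
```

Tips are on the disc. Now grip and press in small steps.

```bash
python3 -m creep '[[[0,0,0,0],[0,0,0,0],[0,0,0,0],[0,0,0,0]]]' 0
python3 -m creep '[[[0,0,1,0],[0,0,0,0],[0,0,0,0]]]'
python3 -m creep '[[[0,0,1,0],[0,0,0,0],[0,0,0,0]]]'
```

```text
time: 24.05
tool_pos: [0.4841, 0.1363, 0.0779]
ee_rot: [3.141, 0.002, 3.111]
wrist_force: [0.4, 0.3, 5.4]
width: 0.016
time: 24.42
tool_pos: [0.4842, 0.1363, 0.0774]
ee_rot: [3.141, 0.002, 3.111]
wrist_force: [-0.3, 0.5, 7.9]
width: 0.0157
time: 24.8
tool_pos: [0.4842, 0.1364, 0.077]
ee_rot: [3.141, 0.002, 3.111]
wrist_force: [-2.2, 0.2, 9.3]
width: 0.0156
```

```bash
python3 -m creep '[[[0,0,1,0],[0,0,1,0],[0,0,0,0],[0,0,0,0]]]'
python3 -m creep '[[[0,0,1,0],[0,0,0,0],[0,0,0,0],[0,0,0,0]]]'
```

```text
time: 25.3
tool_pos: [0.4842, 0.1363, 0.0761]
ee_rot: [3.141, 0.003, 3.111]
wrist_force: [-3.2, -0.4, 14.8]
width: 0.0156
time: 25.8
tool_pos: [0.4842, 0.1363, 0.0757]
ee_rot: [3.141, 0.003, 3.111]
wrist_force: [-4.9, -0.4, 16.4]
width: 0.0158
```

```bash
python3 -m creep '[[[0,0,1,0],[0,0,0,0],[0,0,0,0],[0,0,0,0]]]'
python3 -m creep '[[[0,0,0,4],[0,0,0,4],[0,0,0,4],[0,0,0,0],[0,0,0,0]]]'; python3 -c "
from bench import get_obs;print(get_obs()['wrist_torque'])"
```

```text
time: 26.3
tool_pos: [0.4842, 0.1364, 0.0752]
ee_rot: [3.141, 0.003, 3.111]
wrist_force: [-5.0, 0.2, 18.9]
width: 0.0157
time: 26.92
tool_pos: [0.4842, 0.1359, 0.0752]
ee_rot: [3.141, 0.003, 2.901]
wrist_force: [-5.2, -2.4, 19.2]
width: 0.0157
[-0.32082247  1.05360556 -0.01015325]
```

```bash
python3 -m creep '[[[0,0,0,6],[0,0,0,6],[0,0,0,6],[0,0,0,6],[0,0,0,0]]]'
python3 -m creep '[[[0,0,0,6],[0,0,0,6],[0,0,0,6],[0,0,0,6],[0,0,0,0]]]'
 python3 -c "
from bench import get_obs;print(get_obs()['wrist_torque'])"
```

```text
time: 27.55
tool_pos: [0.4838, 0.1351, 0.0751]
ee_rot: [-3.141, 0.003, 2.482]
wrist_force: [-6.4, -3.3, 20.1]
width: 0.0155
time: 28.18
tool_pos: [0.4831, 0.1345, 0.0749]
ee_rot: [-3.14, 0.003, 2.063]
wrist_force: [-8.1, -5.2, 20.4]
width: 0.0157
[-1.00958007  1.50631006 -0.02008563]
```

```bash
python3 -m creep '[[[-0.4,-2,-0.4,0],[0,0,0,0],[0,0,0,0]]]'
python3 -m creep '[[[0,0,0,6],[0,0,0,6],[0,0,0,6],[0,0,0,6],[0,0,0,0]]]'
python3 -c "
from h import *
show();s=snapshot('top');crop(s,205,150,285,240,6,'pics/t7.png');s=snapshot('side');np.savez('pics/s7.npz',**s);crop(s,185,185,295,260,5,'pics/s7.png')
a=cv2.imread('pics/t7.png');b=cv2.imread('pics/s7.png');print(a.shape,b.shape)
c=np.zeros((600,800,3),np.uint8);a=cv2.resize(a,(400,450));b=cv2.resize(b,(400,273));c[:450,:400]=a;c[:273,400:]=b;cv2.imwrite('pics/m7.png',c)"
```

```text
time: 28.55
tool_pos: [0.483, 0.1344, 0.0755]
ee_rot: [3.139, 0.002, 2.063]
wrist_force: [-5.3, -1.0, 19.6]
width: 0.0157
time: 29.18
tool_pos: [0.4821, 0.1342, 0.0753]
ee_rot: [3.14, 0.001, 1.644]
wrist_force: [-6.8, -2.2, 18.6]
width: 0.0157
29.175 [0.4821 0.1342 0.0753] [3.140e+00 1.000e-03 1.644e+00] [-6.8 -2.2 18.6] 0.0157
(540, 480, 3) (375, 550, 3)
```

View pics/m7.png

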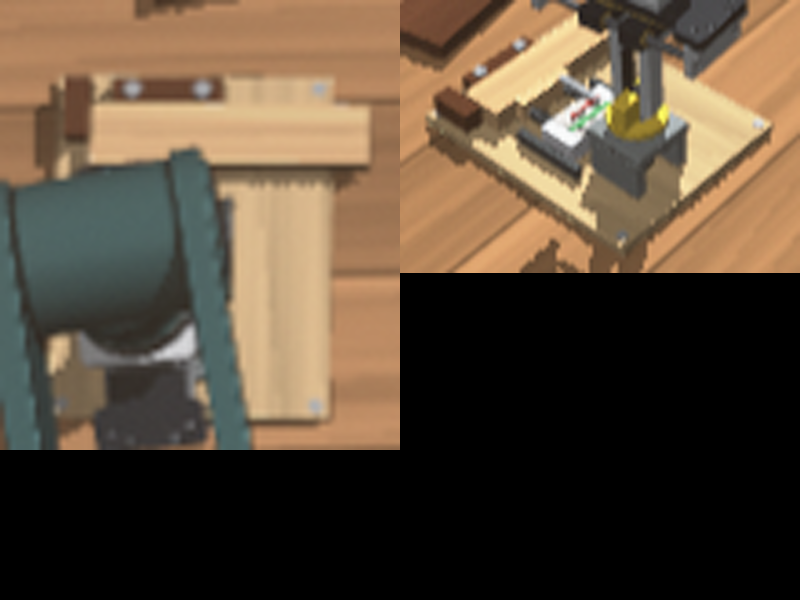

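Side view: the batten is still at the stop and fence, and the red needle and green band are visible at about (583,108) and (590,118). I'll measure their separation by colour, using the start picture as the 10 mm reference.

```bash
cat >>h.py <<'E'
def needle(s,z=.042,box=(185,185,295,260)):
    x0,y0,x1,y1=box;c=s["color"][y0:y1,x0:x1].astype(int);h=cv2.cvtColor(s["color"][y0:y1,x0:x1],cv2.COLOR_RGB2HSV)
    H,S,V=h[...,0].astype(int),h[...,1],h[...,2]
    red=((H<5)|(H>170))&(S>110)&(V>90);gr=(H>45)&(H<85)&(S>90)&(V>60)
    ex=np.array([np.cos(-.028),np.sin(-.028)]);out=[]
    for m in(red,gr):
        v,u=np.nonzero(m)
        if len(u)<3: out.append((len(u),None));continue
        P=p2w(s,np.c_[u+x0,v+y0],z)[:,:2]
        P=P-[.482,.136];q=P@ex;l=P@[-ex[1],ex[0]]
        k=(q>.02)&(q<.12)&(abs(l)<.05);out.append((int(k.sum()),round(float(np.median(q[k]))*1000,1),np.round([q[k].min()*1000,q[k].max()*1000,l[k].min()*1000,l[k].max()*1000],0).tolist()) if k.sum() else (0,None))
    print("red",out[0],"green",out[1])
E
python3 - <<'E'
from h import *
needle(load("pics/side0.npz"));needle(load("pics/s7.npz"))
E
```

```text
red (4, 54.5, [53.0, 56.0, -11.0, 13.0]) green (2, None)
red (4, 66.8, [66.0, 68.0, -8.0, 13.0]) green (5, 54.1, [53.0, 55.0, -11.0, 19.0])
```

```bash
sed -i 's/^    red=.*/    R,G,B=c[...,0],c[...,1],c[...,2];red=(R-np.maximum(G,B)>30)\&(abs(G-B)<30);gr=(G-np.maximum(R,B)>20)/' h.py
python3 - <<'E'
from h import *
needle(load("pics/side0.npz"));needle(load("pics/s7.npz"))
E
python3 -m creep '[[[0,0,0,6],[0,0,0,6],[0,0,0,0]]]'
python3 -c "
from h import *
print(get_obs()['wrist_torque']);s=snapshot('side');np.savez('pics/s8.npz',**s);needle(s)"
```

```text
red (11, 54.1, [52.0, 57.0, -16.0, 13.0]) green (4, 42.6, [41.0, 44.0, 21.0, 29.0])
red (11, 66.6, [65.0, 72.0, -13.0, 16.0]) green (23, 55.0, [51.0, 60.0, -18.0, 26.0])
time: 29.65
tool_pos: [0.4817, 0.1343, 0.0752]
ee_rot: [3.141, 0.001, 1.435]
wrist_force: [-7.5, -1.8, 18.7]
width: 0.0159
[-0.52682134  1.44058646  0.08110851]
red (11, 66.6, [65.0, 72.0, -13.0, 16.0]) green (25, 57.2, [52.0, 61.0, -16.0, 28.0])
```

The needle is now stationary while the band advances, so the jaw is in contact. Contact came at about 12.5 mm, which puts the target near 2.52 rad (tooth 12). Continuing.

```bash
python3 -m creep '[[[-0.6,-2,0,0],[0,0,0,6],[0,0,0,6],[0,0,0,6],[0,0,0,0]]]'
python3 -m creep '[[[0,0,0,6],[0,0,0,6],[0,0,0,6],[0,0,0,0]]]'
python3 -c "
from h import *
print(get_obs()['wrist_torque']);s=snapshot('side');np.savez('pics/s9.npz',**s);needle(s)"
```

```text
time: 30.32
tool_pos: [0.4809, 0.1344, 0.0755]
ee_rot: [3.138, -0.001, 1.121]
wrist_force: [-4.6, -1.2, 17.9]
width: 0.0158
time: 30.82
tool_pos: [0.4804, 0.1348, 0.0754]
ee_rot: [3.14, -0.002, 0.807]
wrist_force: [-5.9, -0.5, 18.7]
width: 0.0158
[-0.14613445  1.15153042  0.05097679]
red (12, 66.9, [65.0, 72.0, -13.0, 16.0]) green (13, 61.6, [58.0, 67.0, -18.0, 27.0])
```

```bash
python3 -m creep '[[[0,0,0,4],[0,0,0,4],[0,0,0,4.4],[0,0,0,0],[0,0,0,0]]]'
python3 -c "
from h import *
show();s=snapshot('side');np.savez('pics/s10.npz',**s);needle(s);crop(s,222,196,278,238,14,'pics/s10.png')"
```

```text
time: 31.5
tool_pos: [0.4801, 0.1351, 0.0753]
ee_rot: [3.142, -0.002, 0.591]
wrist_force: [-5.9, 0.9, 19.3]
width: 0.0157
31.5 [0.4801 0.1351 0.0753] [ 3.142e+00 -2.000e-03  5.910e-01] [-5.9  0.9 19.3] 0.0157
red (11, 66.6, [65.0, 72.0, -13.0, 16.0]) green (7, 63.7, [60.0, 67.0, -21.0, 27.0])
```

View pics/s10.png

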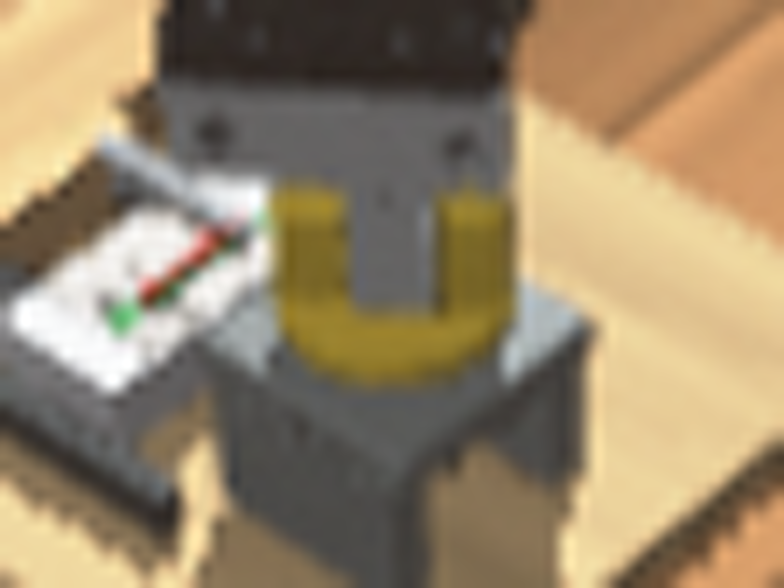

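Enlarged side view: the red needle lies over the green band, with green showing at both ends and a sliver on the knob side, so it is near the band's centre. Now let the knob up slowly, still holding the angle.

```bash
python3 -m creep '[[[0,0,-1,0],[0,0,-1,0],[0,0,0,0],[0,0,0,0]]]'
python3 -m creep '[[[0,0,-1,0],[0,0,-1,0],[0,0,0,0],[0,0,0,0]]]'
python3 -m creep '[[[0,0,-1,0],[0,0,-1,0],[0,0,0,0],[0,0,0,0]]]'
python3 -m creep '[[[0,0,-1,0],[0,0,-0.5,0],[0,0,0,0],[0,0,0,0]]]'
python3 -c "
from h import *
show();print(get_obs()['wrist_torque'])"
```

```text
time: 32.05
tool_pos: [0.4801, 0.1351, 0.0762]
ee_rot: [-3.141, -0.002, 0.591]
wrist_force: [-4.2, 0.3, 14.2]
width: 0.0158
time: 32.55
tool_pos: [0.48, 0.1351, 0.0771]
ee_rot: [-3.141, -0.002, 0.591]
wrist_force: [-2.2, 1.1, 8.9]
width: 0.0157
time: 33.05
tool_pos: [0.48, 0.1351, 0.0779]
ee_rot: [-3.141, -0.001, 0.591]
wrist_force: [-0.2, 3.4, 4.6]
width: 0.0161
time: 33.55
tool_pos: [0.4799, 0.135, 0.0783]
ee_rot: [-3.141, -0.001, 0.591]
wrist_force: [3.2, 4.3, -1.2]
width: 0.0153
33.55 [0.4799 0.135  0.0783] [-3.141e+00 -1.000e-03  5.910e-01] [ 3.2  4.3 -1.2] 0.0153
[ 0.88321622 -0.52961291  0.10770644]
```

At 4.6 N the tool height (0.0779) matches the fully-up knob at the start, so the teeth have dropped in. Release and check.

```bash
python3 -m creep '[[[0,0,0,0],[0,0,0,0],[0,0,0,0]]]' 0.4
python3 -m creep '[[[0,0,-10,0],[0,0,-30,0],[0,0,-40,0],[0,0,-30,0],[0,0,0,0],[0,0,0,0]]]'
python3 - <<'E'
from h import *
show();s=snapshot('wrist');P=cloud(s).reshape(-1,3)
for lo,hi in[(.097,.112),(.07,.084),(.056,.066)]:
    Q=P[(P[:,2]>lo)&(P[:,2]<hi)&(abs(P[:,0]-.482)<.045)&(abs(P[:,1]-.136)<.045)];r=cv2.minAreaRect(Q[:,:2].astype(np.float32)*1000);print(len(Q),r,np.median(Q[:,2]))
b=snapshot('side');np.savez('pics/s11.npz',**b);needle(b);needle(load('pics/s10.npz'))
a=cv2.resize(s["color"],(480,360));c=cv2.resize(b["color"][180:262,190:300],(480,358),interpolation=2);
t=snapshot('top');np.savez('pics/t11.npz',**t)
d=cv2.resize(t["color"][150:240,205:285],(320,360),interpolation=2)
o=np.zeros((600,800,3),np.uint8);
o[:360,:480]=a;o[:360,480:]=d;o[360:,:322]=c[:240,:322] if 0 else cv2.resize(c,(322,240));
w=cv2.resize(b["color"][196:238,222:278],(320,240),interpolation=2);o[360:,330:650]=w
cv2.imwrite('pics/f11.png',o[:,:,::-1])
E
```

```text
time: 33.92
tool_pos: [0.4791, 0.1339, 0.0787]
ee_rot: [3.142, 0.002, 0.59]
wrist_force: [-0.1, -0.4, -0.7]
width: 0.0369
time: 34.67
tool_pos: [0.4791, 0.1343, 0.1882]
ee_rot: [-3.141, 0.002, 0.591]
wrist_force: [-0.8, -0.3, -1.2]
width: 0.0375
34.675 [0.4791 0.1343 0.1882] [-3.141e+00  2.000e-03  5.910e-01] [-0.8 -0.3 -1.2] 0.0375
843 ((482.5296936035156, 135.4207763671875), (52.23206329345703, 15.942623138427734), 35.93017578125) 0.10501238936569156
1206 ((483.72784423828125, 136.0432891845703), (50.9051399230957, 52.16120147705078), 34.428810119628906) 0.07818076001850882
1125 ((482.2807922363281, 135.20736694335938), (64.24330139160156, 64.64213562011719), 88.1227798461914) 0.06188643267298663
red (10, 66.8, [65.0, 72.0, -11.0, 16.0]) green (8, 63.3, [60.0, 67.0, -21.0, 27.0])
red (11, 66.6, [65.0, 72.0, -13.0, 16.0]) green (7, 63.7, [60.0, 67.0, -21.0, 27.0])
```

View pics/f11.png

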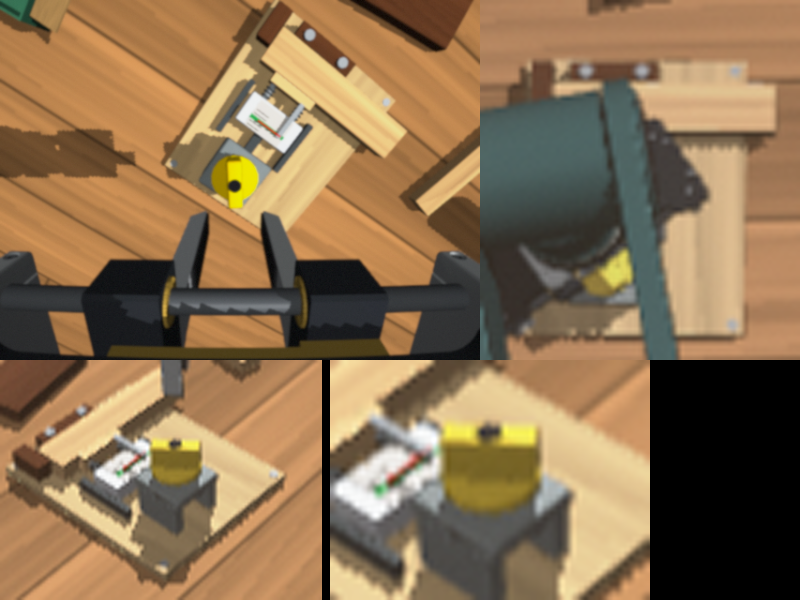

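The final composite shows the knob bar fully up (top 105.0 mm, as at the start) and turned about 2.5 rad, the needle on the green band, and the batten at the fence and stop. One numeric cross-check from the wrist camera before I hand in.

```bash
python3 - <<'E'
from h import *
s=snapshot('wrist');needle(s,.043,(240,80,340,180));needle(load('pics/w6.npz'),.043,(130,70,190,160));
P=cloud(s).reshape(-1,3);Q=P[(P[:,2]>.032)&(P[:,2]<.04)&(P[:,0]>.6)&(P[:,0]<.645)];print(cv2.minAreaRect(Q[:,:2].astype(np.float32)*1000));show()
E
```

```text
red (22, 67.5, [66.0, 69.0, -20.0, 3.0]) green (72, 67.8, [65.0, 71.0, -24.0, 25.0])
red (125, 56.1, [54.0, 58.0, -20.0, 13.0]) green (267, 47.4, [44.0, 51.0, -25.0, 23.0])
((622.5072021484375, 93.83479309082031), (44.970218658447266, 220.12796020507812), 0.011048330925405025)
34.875 [0.4789 0.1343 0.1875] [-3.14e+00  3.00e-03  5.90e-01] [0.  0.4 0.2] 0.0376
```

The needle (67.5 mm) and band centre (67.8 mm) agree from the wrist view, so I'm handing in.

```bash
python3 -c "
from bench import ticket
print(ticket.close_job())"
```

```text
the job is handed in; nothing more can be done
None
```

The job is handed in after about 35 s of the 72 s allowed, and no verdict was given. The large batten is clamped in the jig, the knob is locked, and the needle is on the green band.

- **Batten:** I laid the 200 x 44 mm batten on the bed and slid it to the stop. It jammed there from friction, with about 15 N on the gripper. I eased off, moved it to the fence, pressed it to the stop again and let go. The last pictures show it against both.
- **Knob:** I pushed with about 19 N (highest reading 20.4 N) and turned it clockwise about 2.52 rad in one grasp. No regrasp was needed, because the wrist had enough range. I then let it up slowly.

**Last checks**
- **Knob height:** the top of the bar is at 105.0 mm, against 104.8 mm at the start, so it is fully up and locked. I did not test the lock by trying to turn it.
- **Needle:** the wrist camera puts the needle at 67.5 mm and the band's centre at 67.8 mm.
- **Disagreements:**
  - The side camera read the needle about 3.5 mm off the band's centre, but from only about 10 pixels. The enlarged side picture shows the needle on the band.
  - My last automatic measurement of the batten came out at 220 mm with a wrong angle, so I ignored it and relied on the pictures.
- **Other objects:** the arm never went near the drill, screw box or offcut. I did not measure them again at the end.
- **Pictures:** I viewed 12, two over the budget, for the needle check and the final check.

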